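Index a sample carousel to the green station

ROBOT

A 6-joint arm with a two-finger parallel gripper is mounted at the origin on a cart in front of the work surface, level with it; the furniture and walls round the work are solid. World frame = base frame: x ahead of the robot, y to its left, z up, the work surface at z = 0. Lengths are in m, angles in rad, forces in N, time in s.
With the tool pointing down it reaches from about 0.35 to 0.775 m from the base axis. Payload 5.5 kg.
Tool frame: the origin (TCP) lies midway between the tips of the shut fingers; the grasp point (between the pads) lies 19 mm behind it; z points along the fingers, y is the direction in which the jaws open and shut (so a half turn about z gives the same grasp; the last joint's range is limited). The gripper opens to 85 mm and grips with 20 to 120 N. Pads are 22 mm wide; open, the fingers measure 114 mm over their backs; the gripper's body (76 mm by 85 mm) begins 54 mm behind the grasp point. The pads swing forward as they close: fully open they stand 13 mm farther back than shut.
Start: joints at [-1.256, 0.313, 0.046, 1.304, 0, 1.431], TCP at [0.253, -0.517, 0.231] pointing down, gripper open.
Joint ranges: [-2.76, 2.76], [-0.86, 1.69], [-1.03, 1.26], [-2.2, 2.34], [-1.47, 1.5], [-3.14, 3.14]. Speed limits (rad/s): [2.57, 2.57, 3.14, 3.14, 3.14, 3.14].

INTERFACE

Orientations are given as a unit quaternion [w, x, y, z].
In Python, from rig import manip, optics, readout gives the robot as it stands. Calls block until the motion is done:
- manip.move_to(position, orientation): joint-space move of the TCP to a pose.
- manip.move_straight(position, rot=None, speed=0.15): straight line of the TCP; rot=None keeps the orientation; speed is the mean speed in m/s.
- manip.move_joints(angles): joint-space move.
- manip.gripper_to(opening, squeeze=None): finger opening in m; squeeze is the grip in N (None keeps the last); returns when the fingers have stopped.
- manip.sleep(seconds).
- manip.solve_ik(position, orientation): joint angles nearest the present ones, or None.
- optics.read_camera(name): name is "scene" or "top" or "wrist"; returns the picture (480x640x3 uint8, red, green, blue); there is no depth.
- optics.calibration(name): a dict with "fx", "fy", "cx", "cy" (pixels), "distortion" ([k1, k2, p1, p2, k3] as OpenCV has them; the pictures are not rectified), "R" (3x3) and "t" (3): a world point X has camera coordinates R X + t; the wrist camera has in their place "tool_from_camera" (4x4, takes a point from camera to tool coordinates, whose origin is the TCP and whose axes are the flange's). Camera axes: x right, y down, z forward; pixel columns grow to the right and rows downward; lengths in m; the calibration is good to about 2 mm. A picture is of the moment at which its call begins: read the wrist's pose just before it. calibration takes no time and is no camera call.
A pose or a line that the arm cannot do raises manip.IKError and nothing moves.
- manip.job_done(): hands the job in, once; it reports no verdict.
Readings, each from a call of its own:
- readout.current_time(): time.
- readout.current_joints(): joint angles.
- readout.current_joint_vel(): joint speeds.
- readout.current_joint_efforts(): joint torques, N m.
- readout.current_eef_pos(): TCP position.
- readout.current_tool_rot(): TCP orientation.
- readout.current_force(): force on the tool from outside, world axes, zero at the start.
- readout.current_ft_torque(): the same for the moment, N m.
- readout.current_gripper_width(): finger opening in m.
Only numpy, scipy, OpenCV 4.12 (cv2) and the standard library are available. Lean on these libraries where they do the work, as an engineer would, in place of code of your own. Each camera call takes 0.05 s, during which the arm holds its last target.

TASK

Draw the yellow-headed lock pin up out of its bore and hang it by its collar in the forked notch at the side of the swivel base. Then turn the carousel clockwise (seen from above) by its black bar, click by click, until the cup clipped on it stands at the green marker; on the way, let it rest on one of the clicks with your hand off the bar to see that the click holds it, then take the bar afresh and finish. Leave the other things on the worktop where they are.

Things in the scene. Friction and masses are not known exactly. Their poses are not given: they have to be found in the camera images.
- swivel_base: fixed grey swivel base, foot disc 270 mm across, 10 mm thick; origin on the worktop on the carousel's upright axis; -x points to the pin bore, +x to the brass-ended detent housing; the parking notch lies 145 degrees anticlockwise of +x. At 36 to 50 mm height turns a blue index plate (192 mm across, 12 scallops round its edge), over it a white deck (156 mm across, top at 56 mm)
- carousel (a joint): turn of the carousel, rad, 0 at the start, growing clockwise seen from above. A spring plunger clicks into the scallops: rest positions every 0.5236 rad (12 a turn), about 0.3 N m to leave one; let go, it snaps to the nearest. Stops at -0.16 and 3.40. Locked, with under 0.1 rad of play, while the pin is in its bore
- turn_bar: black bar handle on the carousel's hub, 110 mm long, 18 mm wide, 24 mm tall, turning with it; origin at the bar's middle, on the axis, 144 mm above the worktop; x axis along the bar towards the cup (that end has a yellow band), z up. Below it are only the 26 mm thick hub and, under the yellow end, the cup, whose cap tops out at 119 mm
- cup_aim (a point): point turning with the carousel, on the line from the axis through its red-capped cup, 118 mm from the axis (the markers' circle), 40 mm above the worktop: it lies over the marker at which the cup stands. The cup is fixed to the deck, 52 mm wide, 51 mm from the axis
- green_marker: green post, 22 mm wide, 30 mm tall, on the rim of the foot disc 118 mm from the axis; origin at its underside. It stands 4, 5 or 6 clicks clockwise of the cup's start; two like white posts stand at the other two of these places
- lock_pin: upright lock pin, 120 mm long, about 0.12 kg, steel, 14 mm thick; origin at its foot, z up along it. Collar 26 mm wide at 50 to 56 mm above the foot, round yellow head 26 mm wide from 92 to 120 mm. Starts in a 16 mm wide, 24 mm deep bore (foot 10 mm above the worktop) and in a scallop; free of the bore once lifted 24 mm, clear of the index plate at 40 mm
- pin_head (a point): middle of the pin's yellow head, 106 mm above its foot
- pin_collar (a point): centre of the underside of the pin's collar, 50 mm above its foot
- notch_seat (a point): centre of the parking notch, level with the tops of its two aluminium prongs, 66 mm above the worktop, 146 mm from the axis. Slot 18 mm wide, open above, below and outwards (away from the axis), its back wall 9 mm inwards; prongs 20 mm deep, with a 4 mm lip 23 to 29 mm outwards. The pin hangs in the slot with its collar on the prongs, its foot then 16 mm above the worktop
- cup_b: red-capped specimen cup standing on the worktop beside the base, 52 mm wide, 64 mm tall; bystander, origin at its underside
- yellow_tape: roll of yellow tape lying flat, 100 mm wide, 24 mm tall; bystander, origin at its underside
- bottle_a: amber bottle with black cap behind the base, 45 mm wide, 90 mm tall; bystander, origin at its underside
- bottle_b: second amber bottle with black cap behind the base, 45 mm wide, 90 mm tall; bystander, origin at its underside
- wood_stamp: wooden hand stamp, 24x48 mm, 64 mm tall; bystander, origin at its underside
- blue_box: blue slide box, 92x170 mm, 39 mm tall; bystander, origin at its underside
Things that resemble listed ones, but are neither listed nor needed, are in the scene too. Several things have the shape of the lock_pin; the one meant has the colours described above.

How it is judged:
On the way, in this order (a step that is already met when the one before it is completed fails the run):
1. the pin hangs in the notch, let go, before the carousel has been turned (distance between pin_collar and notch_seat below 0.012 m and angle between lock_pin's own z axis and vertical below 0.17 rad and contact force between the fingers and lock_pin below 0.1 N and value of joint carousel below 0.2 rad), for 0.2 s.
2. the carousel rests on a click other than the start and the green one, hand off the bar (value of joint carousel above 0.42 rad and horizontal distance between cup_aim and green_marker above 0.045 m and velocity of joint carousel between -0.1 and 0.1 rad/s and contact force between each of the fingers, the arm and turn_bar below 0.1 N), for 0.2 s.
At the end, for the whole second after the job is handed in: The carousel rests on the click at which its cup stands at the green marker (within 12 mm on the markers' circle), the lock pin hangs upright in the notch (collar within 12 mm of its seat, tilted less than 0.17 rad), and nothing is held (horizontal distance between cup_aim and green_marker below 0.012 m and velocity of joint carousel between -0.05 and 0.05 rad/s and distance between pin_collar and notch_seat below 0.012 m and angle between lock_pin's own z axis and vertical below 0.17 rad and contact force between the fingers and lock_pin below 0.1 N and contact force between each of the fingers, the arm and turn_bar below 0.1 N and linear speed of lock_pin below 0.02 m/s); the robot touches nothing.
It fails at once if a bystander is shifted by more than 30 mm or tipped over (distance of any of cup_b, yellow_tape, bottle_a, bottle_b, wood_stamp, blue_box from where it was at the start of the episode above 0.03 m or angle between any of cup_b, yellow_tape, bottle_a, bottle_b, wood_stamp, blue_box's own z axis and vertical above 0.5 rad).
It also fails if it takes over 48 s, if anything falls off the work surface, if the arm or the gripper's body presses on something with over 40 N, if the wrist force passes 120 N, or if a joint passes its speed limit or range.

## Working session

There is one attempt and no reset: what is moved stays moved. The work goes in short steps, each a Python script; the robot and the scene stay as the last script left them, time stands still between calls to the robot, and variables do not carry over. Pictures are saved under pics/ and viewed, and the job is handed in when it is done.

```bash
ls; mkdir -p pics; python3 - <<'E'
from rig import manip, optics, readout
import cv2
for n in ["scene","top","wrist"]:
    im=optics.read_camera(n); cv2.imwrite(f"pics/{n}0.png",im[:,:,::-1]); c=optics.calibration(n); print(n,c)
print(readout.current_time(), readout.current_tool_rot(), readout.current_eef_pos())
E
```

```text
pics
scene {'fx': 535.859589749033, 'fy': 535.859589749033, 'cx': 335.74523636725786, 'cy': 239.99788636241516, 'distortion': array([-0.01267844,  0.        ,  0.        ,  0.        ,  0.        ]), 'R': array([[-0.81578409, -0.57806556, -0.01834479],
       [-0.29175095,  0.43870114, -0.84995452],
       [ 0.49937732, -0.68802726, -0.52653659]]), 't': array([0.54752648, 0.20819109, 1.16319393])}
top {'fx': 592.9682629016502, 'fy': 592.9682629016502, 'cx': 316.2182004833978, 'cy': 243.59206500286325, 'distortion': array([-0.1281653,  0.       ,  0.       ,  0.       ,  0.       ]), 'R': array([[-0.01889518, -0.99981957,  0.00195069],
       [-0.98442791,  0.01826319, -0.17483751],
       [ 0.17477033, -0.0052239 , -0.98459537]]), 't': array([0.13339486, 0.58624507, 1.45110423])}
wrist {'fx': 350.1489099414061, 'fy': 350.1489099414061, 'cx': 310.85083592037756, 'cy': 247.25898339097, 'distortion': array([-0.02833212,  0.        ,  0.        ,  0.        ,  0.        ]), 'tool_from_camera': array([[ 4.55193289e-04, -9.50678492e-01, -3.10177686e-01,
         7.92284654e-02],
       [ 9.99999239e-01,  7.69661895e-05,  1.23162580e-03,
         1.41609483e-04],
       [-1.14700696e-03, -3.10178011e-01,  9.50677803e-01,
        -1.43603606e-01],
       [ 0.00000000e+00,  0.00000000e+00,  0.00000000e+00,
         1.00000000e+00]])}
0.15 [-7.10229352e-04  9.74259387e-01  2.25428787e-01 -6.33928641e-05] [ 0.25245391 -0.51617171  0.23061162]
```

View pics/scene0.png

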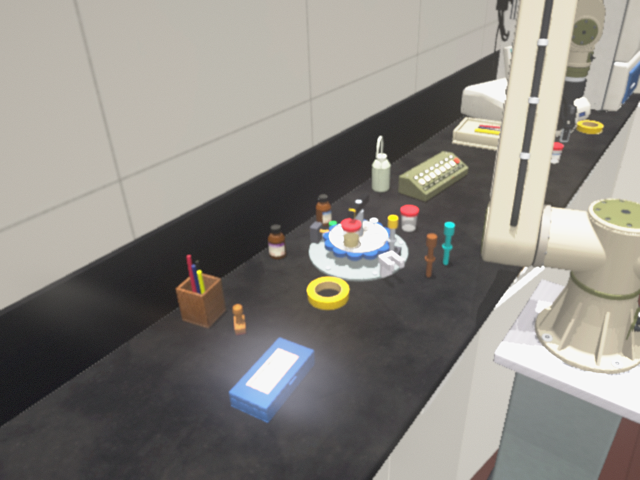

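View pics/top0.png

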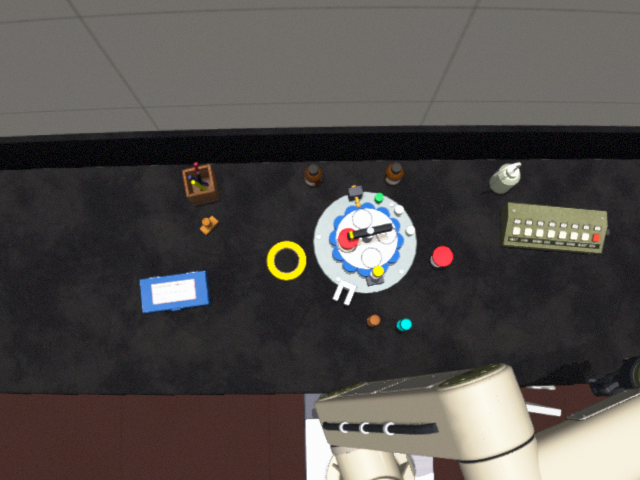

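View pics/wrist0.png

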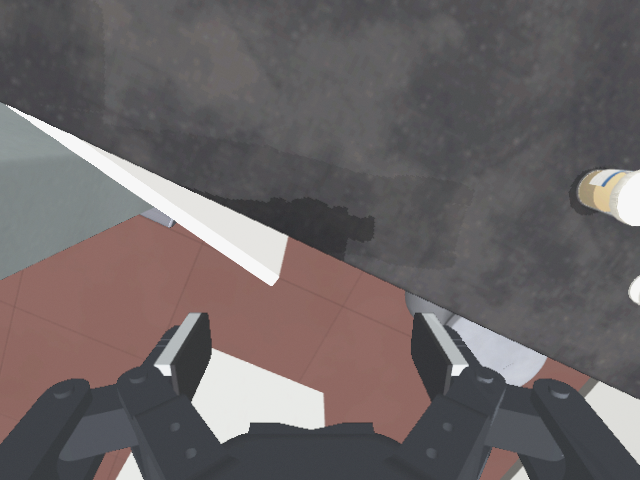

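```bash
python3 - <<'E'
import cv2
im=cv2.imread("pics/top0.png")[165:345,290:470]
cv2.imwrite("pics/topc.png",cv2.resize(im,None,fx=3.3,fy=3.3,interpolation=cv2.INTER_CUBIC))
im=cv2.imread("pics/scene0.png")[190:290,290:470]
cv2.imwrite("pics/scenec.png",cv2.resize(im,None,fx=4.4,fy=4.4,interpolation=cv2.INTER_CUBIC))
E
```

```text
(no output)
```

View pics/topc.png

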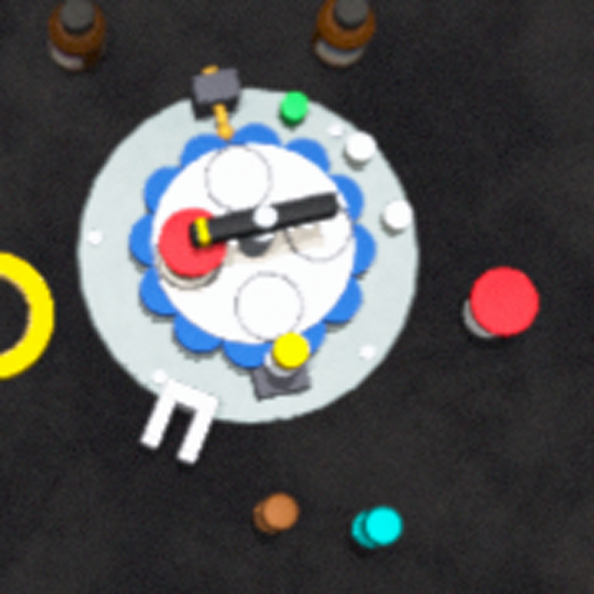

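View pics/scenec.png

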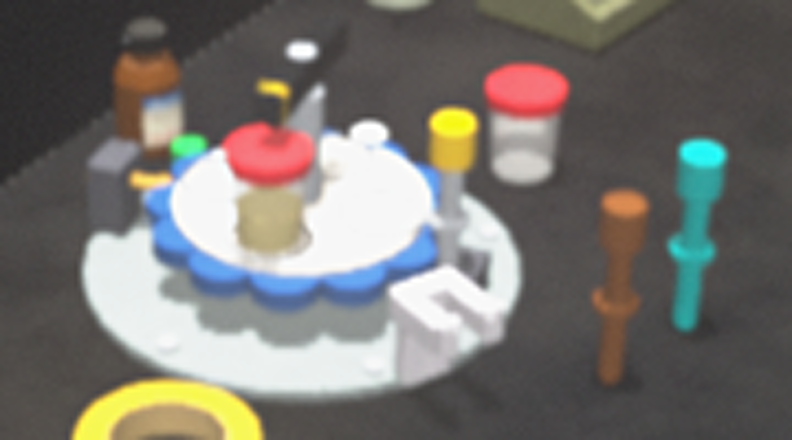

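```bash
cat > h.py <<'E'
from rig import manip, optics, readout
import numpy as np, cv2
from scipy.spatial.transform import Rotation as Rn
def cam(n):
    c=optics.calibration(n); K=np.array([[c['fx'],0,c['cx']],[0,c['fy'],c['cy']],[0,0,1]])
    return c,K,np.array(c['distortion'])
def pose_wc(n,tp=None,tr=None):
    c,K,d=cam(n)
    if n!='wrist': return np.array(c['R']),np.array(c['t'])
    T=np.eye(4); T[:3,:3]=Rn.from_quat(np.roll(tr,-1)).as_matrix(); T[:3,3]=tp
    M=np.linalg.inv(T@c['tool_from_camera']); return M[:3,:3],M[:3,3]
def p2w(n,uv,z,tp=None,tr=None):
    c,K,d=cam(n);R,t=pose_wc(n,tp,tr)
    x=cv2.undistortPoints(np.array([[uv]],float),K,d)[0,0]
    r=R.T@np.array([x[0],x[1],1]); o=-R.T@t
    return o+r*(z-o[2])/r[2]
def w2p(n,X,tp=None,tr=None):
    c,K,d=cam(n);R,t=pose_wc(n,tp,tr)
    return cv2.projectPoints(np.array([X],float),cv2.Rodrigues(R)[0],t,K,d)[0][0,0]
def q(yaw):  # tool down, y axis at yaw+90.. tool x along yaw
    R=np.array([[np.cos(yaw),np.sin(yaw),0],[np.sin(yaw),-np.cos(yaw),0],[0,0,-1]])
    return np.roll(Rn.from_matrix(R).as_quat(),1)
E
python3 - <<'E'
from h import *
f=lambda u,v,z:p2w('top',(290+u/3.3-.3,165+v/3.3-.3),z)
g=lambda u,v,z:p2w('scene',(290+u/4.4-.4,190+v/4.4-.4),z)
C=f(248.5,255,.01)
for k,a in dict(pin=(291,350,.13),green=(294,106,.04),w1=(360,148,.04),w2=(398,215,.04),tipA=(151,444,.066),tipB=(188,458,.066),rootA=(165,388,.066),rootB=(212,408,.066),slotback=(189,400,.066),hous=(217,90,.06),bar=(267,218,.156),barR=(337,208,.156),barL=(193,232,.156),cap=(193,243,.119),cupb=(505,301,.064),brown=(282,510,.12),cyan=(385,525,.12)).items():
    p=f(*a); r=p-C; print(k,p.round(4),'r',np.hypot(*r[:2]).round(4),'ang',np.degrees(np.arctan2(r[1],r[0])).round(1))
print(C)
print('scene pin',g(454,124,.13),'bar hub knob',g(303,50,.156),'green',g(190,146,.04),'disc edges',g(82,270,.01),g(522,265,.01))
print(q(0),readout.current_tool_rot())
E
```

```text
pin [ 0.5062 -0.023   0.13  ] r 0.0935 ang -169.0
green [ 0.711  -0.0424  0.04  ] r 0.119 ang -18.2
w1 [ 0.6762 -0.0931  0.04  ] r 0.1177 ang -48.3
w2 [ 0.6221 -0.1205  0.04  ] r 0.1178 ang -78.2
tipA [0.4455 0.0776 0.066 ] r 0.1734 ang 151.5
tipB [0.4345 0.0501 0.066 ] r 0.1726 ang 161.3
rootA [0.4875 0.066  0.066 ] r 0.1314 ang 147.2
rootB [0.4717 0.0311 0.066 ] r 0.1314 ang 164.0
slotback [0.4781 0.0482 0.066 ] r 0.1312 ang 156.0
hous [0.7196 0.0193 0.06  ] r 0.1241 ang 11.4
bar [ 0.5986 -0.0064  0.156 ] r 0.0013 ang -63.0
barR [ 0.605  -0.0571  0.156 ] r 0.0524 ang -82.3
barL [0.5893 0.0471 0.156 ] r 0.0529 ang 99.4
cap [0.5882 0.0451 0.119 ] r 0.0512 ang 101.0
cupb [ 0.549  -0.1956  0.064 ] r 0.1967 ang -104.4
brown [ 0.3917 -0.0135  0.12  ] r 0.2064 ang -177.7
cyan [ 0.3792 -0.0875  0.12  ] r 0.2337 ang -159.4
[ 0.59793848 -0.00517084  0.01      ]
scene pin [ 0.5028616  -0.01656291  0.13      ] bar hub knob [ 0.59853994 -0.00387072  0.156     ] green [ 0.70749934 -0.03798746  0.04      ] disc edges [0.70479487 0.08134682 0.01      ] [ 0.4826465  -0.07358702  0.01      ]
[0. 1. 0. 0.] [-7.10229352e-04  9.74259387e-01  2.25428787e-01 -6.33928641e-05]
```

```bash
python3 - <<'E'
from h import *
y=np.radians(-24)
for p in [(.46,.03,.28),(.5062,-.023,.2),(.5062,-.023,.09),(.5062,-.023,.17),(.4646,.0542,.17),(.4646,.0542,.095)]:
    print(p,np.round(manip.solve_ik(p,q(y)),2))
for a in (101,71,41,11,-19,-79,-109,-139,-169,-199):
    j=manip.solve_ik((.598,-.0055,.13),q(np.radians(a))); print(a,None if j is None else np.round(j,2))
manip.move_to((.47,.015,.28),q(y))
p,r=readout.current_eef_pos(),readout.current_tool_rot()
im=optics.read_camera('wrist'); cv2.imwrite("pics/w1.png",im[:,:,::-1]); np.savez('w1.npz',p=p,r=r)
print(p,r,readout.current_time())
for X in [(.5062,-.023,.13),(.4646,.0542,.066)]: print(w2p('wrist',X,p,r))
E
```

```text
(0.46, 0.03, 0.28) [-0.11  0.08 -0.13  1.36  0.   -2.83]
(0.5062, -0.023, 0.2) [-0.2   0.19 -0.19  1.19  0.   -2.93]
(0.5062, -0.023, 0.09) [-0.2   0.27 -0.37  0.93  0.   -2.93]
(0.5062, -0.023, 0.17) [-0.2   0.21 -0.24  1.12  0.   -2.93]
(0.4646, 0.0542, 0.17) [-0.06  0.14 -0.33  1.1   0.   -2.78]
(0.4646, 0.0542, 0.095) [-0.06  0.2  -0.46  0.91  0.   -2.78]
101 [-0.14  0.4  -0.08  1.09  0.    1.24]
71 [-0.14  0.4  -0.08  1.09  0.    1.76]
41 [-0.14  0.4  -0.08  1.09  0.    2.28]
11 [-0.14  0.4  -0.08  1.09  0.    2.81]
-19 [-0.14  0.4  -0.08  1.09  0.   -2.95]
-79 [-0.14  0.4  -0.08  1.09  0.   -1.91]
-109 [-0.14  0.4  -0.08  1.09  0.   -1.38]
-139 [-0.14  0.4  -0.08  1.09  0.   -0.86]
-169 [-0.14  0.4  -0.08  1.09  0.   -0.34]
-199 [-0.14  0.4  -0.08  1.09  0.    0.19]
[0.4700665  0.01477861 0.27996835] [ 3.17005175e-05  9.78088989e-01 -2.08187245e-01  9.67787467e-06] 3.7667
[334.07917931 173.10071679]
[278.33108671 233.09074905]
```

View pics/w1.png

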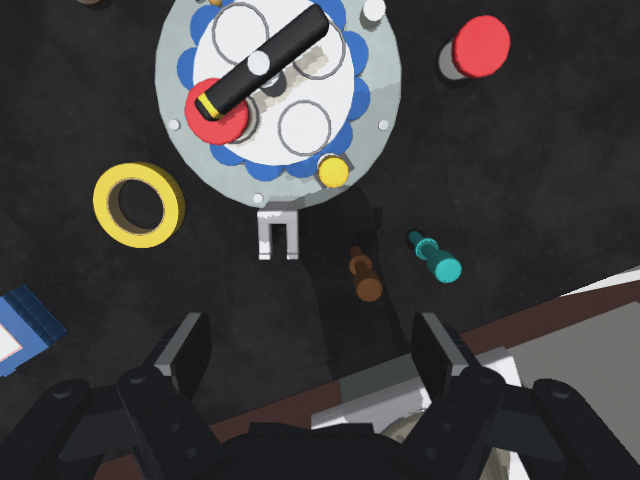

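```bash
python3 - <<'E'
import cv2
im=cv2.imread("pics/w1.png")[140:270,240:400]
cv2.imwrite("pics/w1c.png",cv2.resize(im,None,fx=4.5,fy=4.5,interpolation=cv2.INTER_CUBIC))
E
```

```text
(no output)
```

View pics/w1c.png

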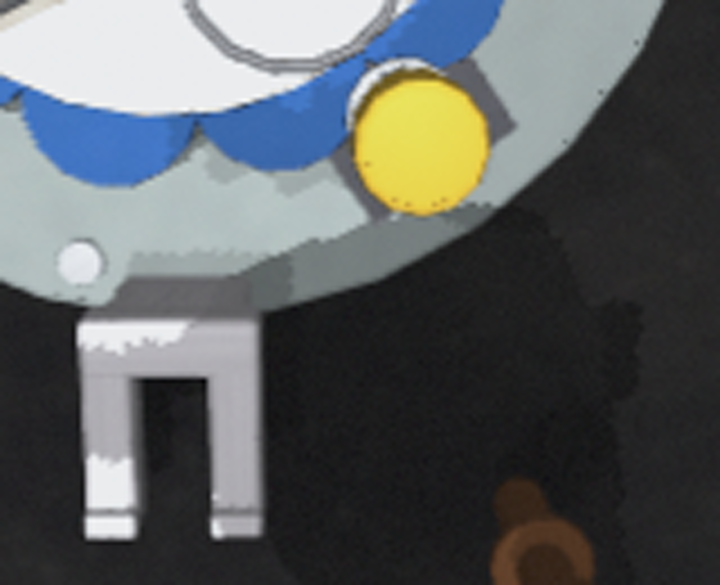

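```bash
python3 - <<'E'
from h import *
d=np.load('w1.npz');P,r=d['p'],d['r']
f=lambda u,v,z:p2w('wrist',(240+u/4.5-.4,140+v/4.5-.4),z,P,r)
C=np.array([.5979,-.0052])
rad=np.array([np.cos(np.radians(156)),np.sin(np.radians(156))]);tan=np.array([-rad[1],rad[0]])
for k,a in dict(pin=(422,146,.13),back=(172.5,378,.066),L1=(134,385,.066),R1=(208.5,385,.066),L2=(138,508,.066),R2=(210,508,.066)).items():
    p=f(*a); print(k,p.round(4),'rad',(p[:2]-C)@rad,'tan',(p[:2]-C)@tan)
E
```

```text
pin [ 0.5072 -0.0228  0.13  ] rad 0.07567285941786356 tan 0.05296300624576105
back [0.4741 0.0501 0.066 ] rad 0.13558128026120567 tan -0.00016910911488330816
L1 [0.4763 0.0591 0.066 ] rad 0.13725952995717422 tan -0.009227822172342198
R1 [0.4692 0.0431 0.066 ] rad 0.13727187089792436 tan 0.008204564651743487
L2 [0.4485 0.0716 0.066 ] rad 0.1676615957387328 tan -0.009380228192943504
R2 [0.4415 0.0558 0.066 ] rad 0.1676677670057797 tan 0.007894914986772247
```

```bash
python3 - <<'E'
from h import *
y=np.radians(-24); px,py=.5068,-.0229
manip.gripper_to(.055,60)
manip.move_to((px,py,.19),q(y))
manip.move_straight((px,py,.096),speed=.12)
print(readout.current_force())
manip.gripper_to(.015,60)
print('w',readout.current_gripper_width(),readout.current_force(),readout.current_eef_pos())
manip.move_straight((px,py,.106),speed=.04)
print(readout.current_force(),readout.current_gripper_width())
manip.move_straight((px,py,.176),speed=.1)
print(readout.current_force(),readout.current_gripper_width(),readout.current_time())
p,r=readout.current_eef_pos(),readout.current_tool_rot()
im=optics.read_camera('wrist'); cv2.imwrite("pics/w2.png",im[:,:,::-1])
im=optics.read_camera('scene')[150:300,260:500]; cv2.imwrite("pics/s2.png",cv2.resize(im[:,:,::-1],None,fx=3.3,fy=3.3))
E
```

```text
[0.22446793 0.84357933 0.57719555]
w 0.024550181828519584 [0.13626756 0.1405482  5.93292804] [ 0.50764049 -0.02298828  0.09696693]
[-0.67166968  0.41239962 -1.00965711] 0.024148794146254468
[-0.08800841 -0.55952113 -1.08769485] 0.02460293042765254 7.2333
```

View pics/w2.png

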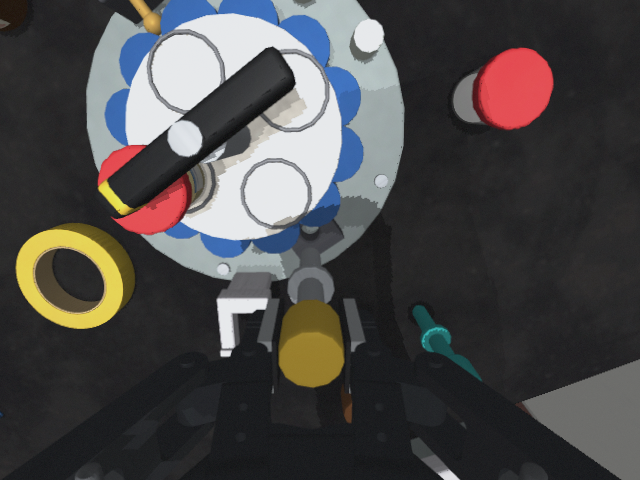

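View pics/s2.png

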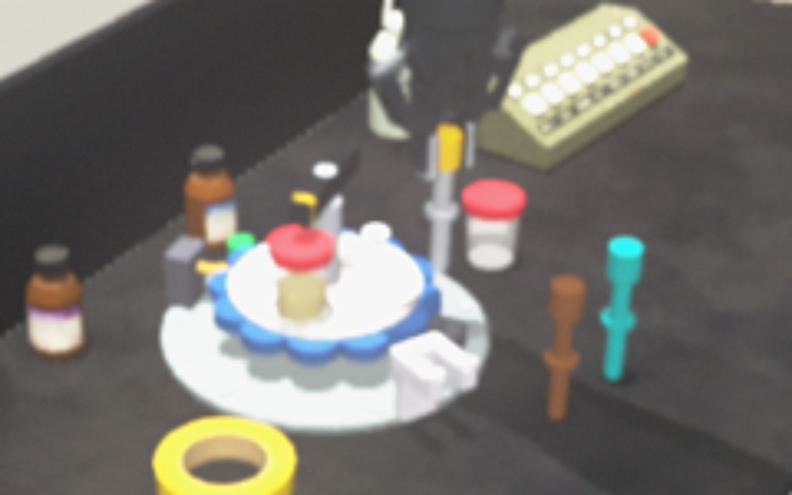

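```bash
python3 - <<'E'
from h import *
a=np.radians(156);rad=np.array([np.cos(a),np.sin(a)]);tan=np.array([-rad[1],rad[0]])
t=np.array([.5979,-.0052])+.149*rad-.0006*tan; print(t)
manip.move_straight((*t,.176),speed=.12)
print(readout.current_eef_pos())
f0=readout.current_force()
for z,s in ((.157,.1),(.147,.03),(.125,.05),(.106,.05),(.102,.03)):
    manip.move_straight((*t,z),speed=s)
    F=readout.current_force()-f0; print(z,F.round(1),readout.current_gripper_width())
    if np.linalg.norm(F)>10: print('stop'); break
print(readout.current_eef_pos(),readout.current_time())
im=optics.read_camera('wrist'); cv2.imwrite("pics/w3.png",im[:,:,::-1])
im=optics.read_camera('scene')[150:300,260:500]; cv2.imwrite("pics/s3.png",cv2.resize(im[:,:,::-1],None,fx=3.3,fy=3.3))
E
```

```text
[0.46202577 0.05595189]
[0.4624205  0.05577157 0.17612383]
0.157 [ 0.1 -1.1  0.6] 0.024115951758475137
0.147 [-0.8 -0.5  0.8] 0.024308586098038282
0.125 [0.4 0.4 0.4] 0.02490968203699324
0.106 [ 0.1 -0.3 -0. ] 0.02451564449121026
0.102 [ 0.3 -0.9  6.4] 0.0246696296405204
[0.46295458 0.05595296 0.1030124 ] 10.475
```

View pics/w3.png

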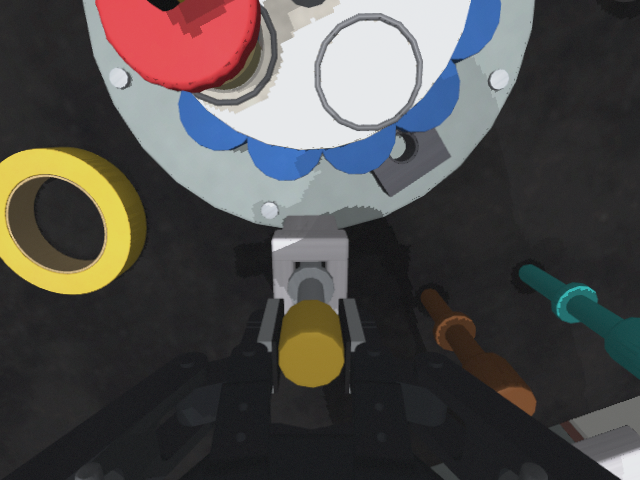

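View pics/s3.png

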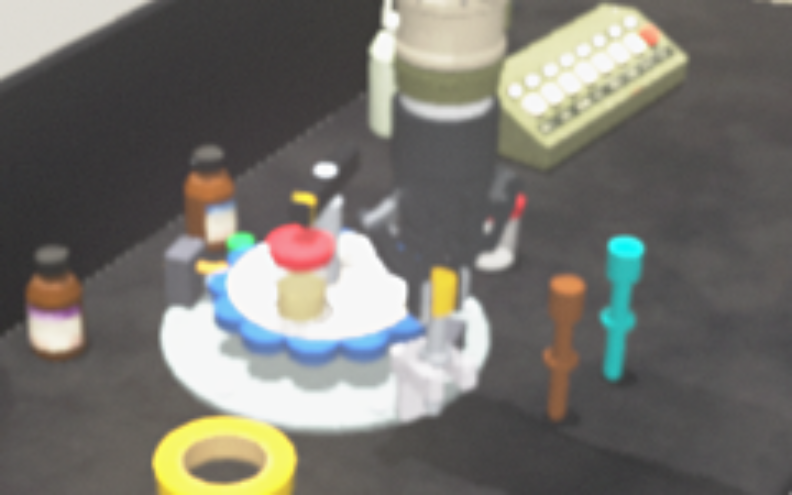

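```bash
python3 - <<'E'
from h import *
p=readout.current_eef_pos()
manip.gripper_to(.055)
manip.move_straight((p[0],p[1],.20),speed=.15)
manip.move_straight((.43,.045,.28),speed=.25)
P,r=readout.current_eef_pos(),readout.current_tool_rot()
im=optics.read_camera('wrist'); cv2.imwrite("pics/w4.png",im[:,:,::-1]); np.savez('w4.npz',p=P,r=r)
c=im[120:330,200:480]; cv2.imwrite("pics/w4c.png",cv2.resize(c[:,:,::-1],None,fx=2.8,fy=2.8))
print(readout.current_time())
for X in [(.4646,.0542,.136),(.4646,.0542,.066),(.5979,-.0052,.156)]: print(w2p('wrist',X,P,r))
E
```

```text
12.325
[282.78586088 198.99656749]
[287.98497711 186.74489062]
[275.5071229  -16.70777915]
```

View pics/w4.png

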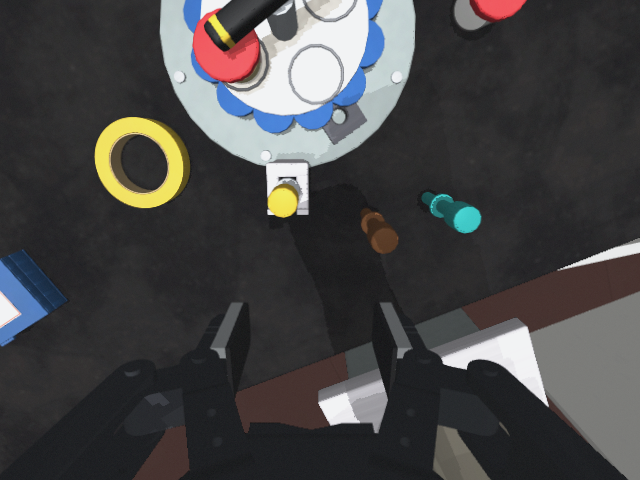

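```bash
python3 - <<'E'
from h import *
ax=(.5979,-.0055); y=np.radians(-79.5)
manip.move_to((*ax,.24),q(y))
print(readout.current_joints().round(3) if hasattr(readout.current_joints(),'round') else readout.current_joints())
manip.move_straight((*ax,.129),speed=.12)
print(readout.current_force())
manip.gripper_to(.01,80)
print('w',readout.current_gripper_width(),readout.current_force(),readout.current_ft_torque())
for k in range(4):
    j=np.array(readout.current_joints(),float) if k==0 else j
    j[5]+=np.radians(15); manip.move_joints(j)
    print(readout.current_joints()[5],readout.current_force().round(1),readout.current_ft_torque().round(2),readout.current_time())
im=optics.read_camera('top')[165:345,290:470]; cv2.imwrite("pics/t5.png",cv2.resize(im[:,:,::-1],None,fx=3.3,fy=3.3))
E
```

```text
[-0.143  0.358  0.127  1.343  0.    -1.899]
[ 0.31341774 -0.68741833 -0.59581505]
w 0.01633346643858142 [ 1.40966773  2.85244299 10.57473251] [0.555316   0.14790232 0.59665204]
-1.6396588900699558 [-0.9  0.1  0.9] [ 0.04  0.46 -0.3 ] 15.0667
-1.3803898343705525 [-3.5  0.   2.4] [0.03 0.92 0.28] 15.425
-1.118426336943998 [-5.8  1.   3. ] [ 0.14  1.17 -0.28] 15.7833
-0.8578493246330234 [-5.6  1.3  4.4] [0.15 1.21 0.21] 16.1417
```

View pics/t5.png

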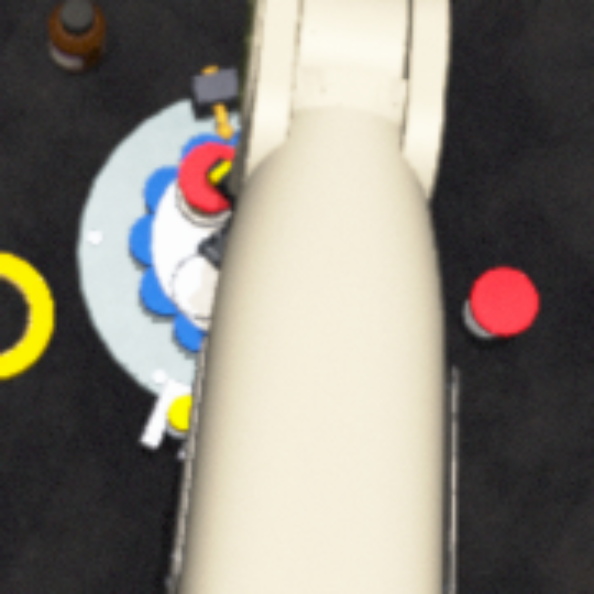

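```bash
python3 - <<'E'
from h import *
p=readout.current_eef_pos(); 
manip.gripper_to(.05)
manip.move_straight((p[0],p[1],.21),speed=.2)
manip.sleep(.4)
im=optics.read_camera('top'); cv2.imwrite("pics/t6f.png",im[:,:,::-1]); im=im[165:345,290:470]; cv2.imwrite("pics/t6.png",cv2.resize(im[:,:,::-1],None,fx=3.3,fy=3.3))
P,r=readout.current_eef_pos(),readout.current_tool_rot()
im=optics.read_camera('wrist'); cv2.imwrite("pics/w6.png",im[:,:,::-1]); np.savez('w6.npz',p=P,r=r)
C=np.array([.598,-.0053])
for a in (101,71,41): print(a,w2p('wrist',(*(C+.055*np.array([np.cos(np.radians(a)),np.sin(np.radians(a))])),.156),P,r),w2p('wrist',(*(C-.055*np.array([np.cos(np.radians(a)),np.sin(np.radians(a))])),.156),P,r))
print(readout.current_time(),p)
E
```

```text
101 [387.05260581 310.04539462] [228.96884678 226.25327193]
71 [354.02701289 337.89642601] [261.79363129 191.43179737]
41 [311.66908159 347.80045209] [310.55340853 177.88610266]
17.65 [ 0.5989202  -0.00447641  0.13203796]
```

View pics/w6.png

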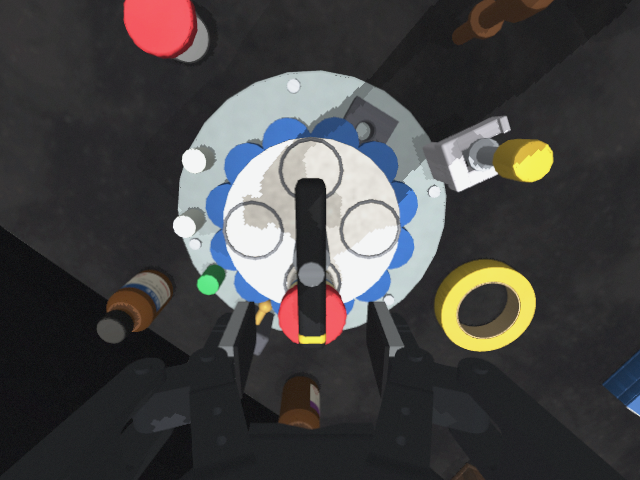

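View pics/t6.png

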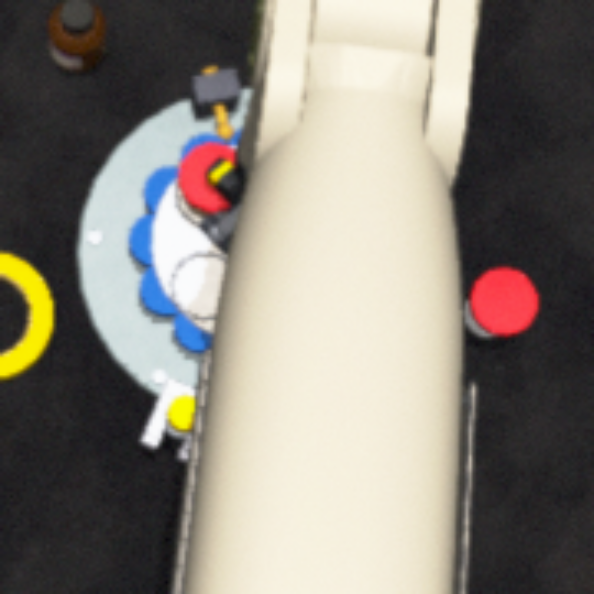

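The bar ends at (312,345) and (312,179) match the 41° prediction. So the carousel is holding two clicks on with the hand off it, and the pin is still hanging at (523,160). I'll take the bar again and turn two more clicks.

```bash
python3 - <<'E'
from h import *
ax=(.598,-.0054)
manip.move_straight((*ax,.129),rot=q(np.radians(41-180)),speed=.12)
manip.gripper_to(.01,80)
print('w',readout.current_gripper_width())
j=np.array(readout.current_joints(),float)
for k in range(4):
    j[5]+=np.radians(15); manip.move_joints(j)
    print(readout.current_joints()[5],readout.current_force().round(1),readout.current_ft_torque().round(2),readout.current_time())
p=readout.current_eef_pos()
manip.gripper_to(.05)
manip.move_straight((p[0],p[1],.21),speed=.2)
manip.sleep(.3)
P,r=readout.current_eef_pos(),readout.current_tool_rot()
im=optics.read_camera('wrist'); cv2.imwrite("pics/w7.png",im[:,:,::-1])
C=np.array([.598,-.0053])
for a in (11,-19,-49): print(a,w2p('wrist',(*(C+.055*np.array([np.cos(np.radians(a)),np.sin(np.radians(a))])),.156),P,r),w2p('wrist',(*(C-.055*np.array([np.cos(np.radians(a)),np.sin(np.radians(a))])),.156),P,r))
print(readout.current_time())
E
```

```text
w 0.016676220491806535
-0.6004695362500893 [-3.6  1.5  2.4] [ 0.42  0.85 -0.28] 19.2333
-0.3384312404203095 [-3.6  4.3  3.5] [ 0.77  0.94 -0.22] 19.5917
-0.07645726436453715 [-2.6  5.   4.1] [ 1.05  0.87 -0.29] 19.95
0.185249228521693 [-3.5  8.5  3.8] [ 1.39  0.79 -0.32] 20.3083
11 [350.49160247 342.32636814] [259.17265626 195.90955834]
-19 [308.12888084 351.98944848] [307.95584874 182.79413061]
-49 [265.74817286 342.19051061] [356.76936689 196.05882797]
21.6167
```

View pics/w7.png

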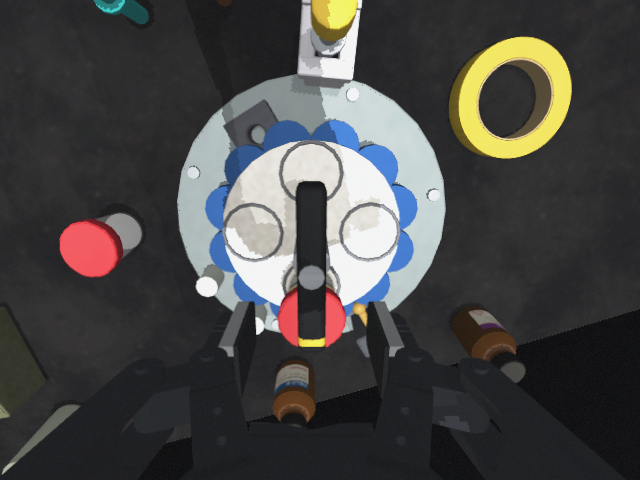

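```bash
python3 - <<'E'
from h import *
p=readout.current_eef_pos()
manip.move_straight((p[0],p[1],.28),speed=.25)
manip.move_to((.33,-.42,.30),q(np.radians(-150)))
manip.sleep(.2)
for n in ('top','scene'):
    im=optics.read_camera(n); cv2.imwrite(f"pics/{n}8.png",im[:,:,::-1])
    c=im[165:345,290:470] if n=='top' else im[190:290,290:470]; s=3.3 if n=='top' else 4.4
    cv2.imwrite(f"pics/{n}8c.png",cv2.resize(c[:,:,::-1],None,fx=s,fy=s,interpolation=cv2.INTER_CUBIC))
print(readout.current_time(),readout.current_force())
E
```

```text
24.15 [-0.05593952 -0.7031522   0.44049485]
```

View pics/top8c.png

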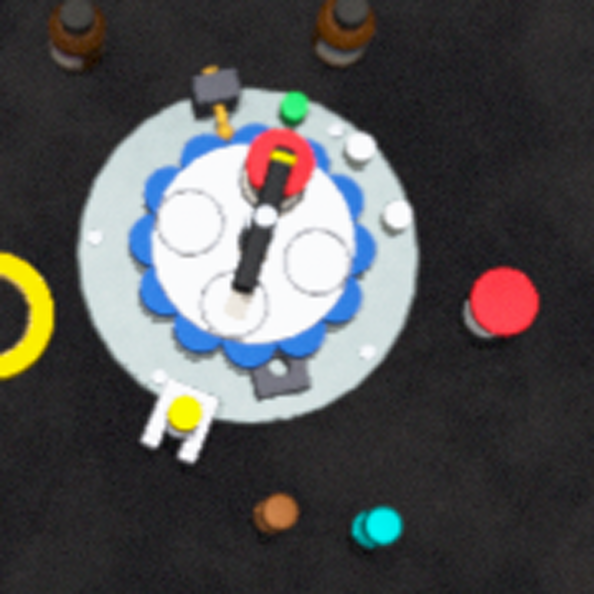

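View pics/scene8c.png

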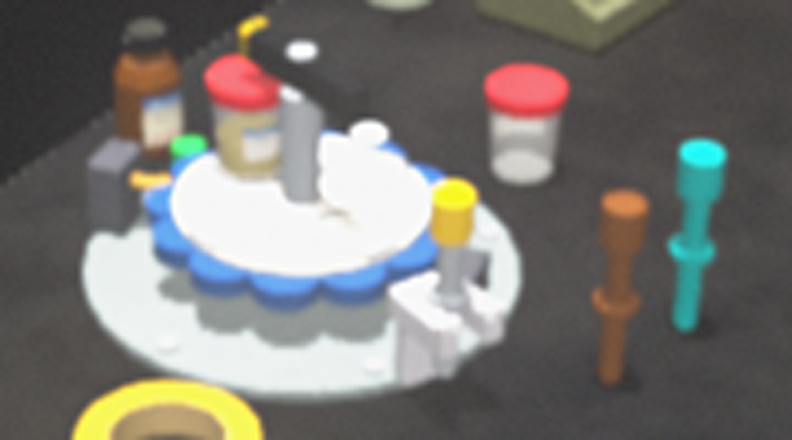

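Both pictures show the pin hanging upright in the notch and the bar's yellow end pointing at the green post. I'll compute the two angles and the pin's place, then hand in.

```bash
python3 - <<'E'
from h import *
f=lambda u,v,z:p2w('top',(290+u/3.3-.3,165+v/3.3-.3),z)
C=np.array([.5979,-.0052])
for k,a in dict(green=(294,106,.04),bandend=(285,152,.156),barfar=(243,289,.156),cap=(280,163,.119),pinhead=(184,411,.136)).items():
    d=f(*a)[:2]-C; print(k,f(*a).round(4),np.hypot(*d).round(4),np.degrees(np.arctan2(d[1],d[0])).round(1))
d=(f(285,152,.156)-f(243,289,.156))[:2];b=np.degrees(np.arctan2(d[1],d[0]));print(b)
if abs(b+18.5)<5:
    manip.job_done(); print('done',readout.current_time())
E
```

```text
green [ 0.711  -0.0424  0.04  ] 0.1191 -18.2
bandend [ 0.6469 -0.0211  0.156 ] 0.0515 -18.0
barfar [0.5473 0.0126 0.156 ] 0.0536 160.6
cap [ 0.6472 -0.0212  0.119 ] 0.0519 -18.0
pinhead [0.463  0.0559 0.136 ] 0.1481 155.6
-18.701601447172408
the job is handed in; nothing more can be done
the job is handed in; nothing more can be done
```

I hung the yellow-headed pin in the notch and turned the carousel four clicks clockwise, so its cup now stands at the green marker. I handed the job in at about 24 s of the 48 s allowed; the hand-in gives no verdict.

- **Pin:** I lifted it out of its bore and lowered it into the notch until its collar rested on the prongs, then let go. In the last top picture its head is about 2 mm from the notch centre. It looks upright in the scene picture.
- **Resting click:** I turned two clicks by the bar, let go and lifted clear. A wrist picture showed the bar holding at that click. I then took the bar again and turned the last two clicks.
- **Final position:** The cap and bar measure at −18.0° to −18.7°, and the green post at −18.2°. That is within about 1 mm on the markers' circle, against the 12 mm allowed.
- **Other things on the worktop:** Those near the base look unmoved. I did not re-check the stamp and the blue box, but the arm never went near them.

No check failed. The early pin estimate from the scene camera was about 6 mm off the top camera's. The wrist camera agreed with the top camera to about 1 mm, so I used those two.

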